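# Find the fullest coin box

## Task

The three closed coin boxes from the dryers look alike: heft them to feel which is the heaviest, and stand the two lighter ones upright in the collection tray, one to a bay, set down gently and let go. Finish with the heaviest held up in the gripper, upright and still, some 20 cm above the table and touching nothing else, so that I can take it from you to count first: do not put it down or let go. Keep the boxes upright all the time so no coins come out, never drop one, and leave the other things on the table where they are.

Things in the scene. Friction and masses are not known exactly. Their poses are not given: they have to be found in the camera images.
- coin_box_a: closed steel coin box: body 90 (x) by 54 (y) by 70 mm high, flat sides to take it by; at its -x end a dark front plate 6 mm thick, 66 wide, 72 high, with a brass lock 5 mm proud, so it spans x -56 to +45 mm. Flat top with a coin slot. Origin: centre of the body's underside, z up. Stands on the table, x within 0.35 rad of world x (plate to the robot)
- coin_box_b: closed steel coin box, the same as coin_box_a in look, size, origin, axes and starting attitude. The weight of each of the three is hidden, 0.35 to 0.95 kg; the heaviest weighs at least 150 g more than either other
- coin_box_c: closed steel coin box, the same as coin_box_a in look, size, origin, axes and starting attitude. All three are sturdy (a firm grip does no harm), their coins do not shift noticeably and the centre of mass is within 10 mm of the middle
- tray: blue collection tray, does not move: 138 (x) by 290 mm (y), floor 4 mm thick, rim and two dividers 22 mm high, 4 mm thick, making three bays side by side along y, each 130 (x) by 91 mm inside; a coin box stands in a bay with its length along tray x, either way round. Small lugs at the y ends. Origin: centre of underside, z up; x within 0.2 rad of world x
- bay0 (a point): centre of the floor (upper face, 4 mm above the table) of the -y bay of the tray; axes as the tray
- bay1 (a point): centre of the floor (upper face, 4 mm above the table) of the middle bay of the tray; axes as the tray
- bay2 (a point): centre of the floor (upper face, 4 mm above the table) of the +y bay of the tray; axes as the tray
- detergent: orange detergent bottle with blue cap, 84 mm across, 230 mm high, standing; origin centre of underside. Not part of the job
- spray_bottle: white and green trigger spray bottle, 65 mm across, 193 mm high, its nozzle reaching 60 mm to its -x, standing; origin centre of underside. Not part of the job
- dryer_sheets: blue carton with a white band, 60 by 115 mm, 125 mm high, standing; origin centre of underside. Not part of the job
- measuring_cup: small blue open cup, 66 mm across the rim, 50 mm high, standing; origin centre of underside. Not part of the job
- lint_brush: red flat lint brush lying along its x, 200 mm long, 52 mm wide, 18 mm high. Not part of the job
- key: coin-box key lying flat: black crossbar 68 mm (y) and brass barrel 45 mm towards +x, 16 mm high. Not part of the job
- calculator: grey desk calculator, 140 by 85 mm, 18 mm high. Not part of the job

How it is judged:
At the end, for the whole second after the job is handed in: The two lighter boxes (each under 6.7 N on the tray; the heaviest is over 7.4 N) stand upright (0.1 rad) on the tray floor in a bay each, at rest, untouched; the heaviest is held by the fingers, underside over 12 cm above the table, upright within 0.25 rad, still, touching nothing else ((((x of coin_box_b in the frame of tray between -0.03 and 0.03 m and y of coin_box_b in the frame of tray between -0.14 and 0.14 m and z of coin_box_b in the frame of tray below 0.01 m and angle between coin_box_b's own z axis and vertical below 0.1 rad and linear speed of coin_box_b below 0.03 m/s and contact force between coin_box_b and the fingers below 0.1 N and contact force between coin_box_b and tray below 6.7 N) and (x of coin_box_c in the frame of tray between -0.03 and 0.03 m and y of coin_box_c in the frame of tray between -0.14 and 0.14 m and z of coin_box_c in the frame of tray below 0.01 m and angle between coin_box_c's own z axis and vertical below 0.1 rad and linear speed of coin_box_c below 0.03 m/s and contact force between coin_box_c and the fingers below 0.1 N and contact force between coin_box_c and tray below 6.7 N) and height (world z) of coin_box_a above 0.12 m and angle between coin_box_a's own z axis and vertical below 0.25 rad and linear speed of coin_box_a below 0.05 m/s and contact force between coin_box_a and the fingers above 2 N and contact force between coin_box_a and tray below 0.1 N and contact force between coin_box_a and coin_box_b below 0.1 N and contact force between coin_box_a and coin_box_c below 0.1 N and contact force between coin_box_a and detergent below 0.1 N and contact force between coin_box_a and spray_bottle below 0.1 N and contact force between coin_box_a and dryer_sheets below 0.1 N) or ((x of coin_box_a in the frame of tray between -0.03 and 0.03 m and y of coin_box_a in the frame of tray between -0.14 and 0.14 m and z of coin_box_a in the frame of tray below 0.01 m and angle between coin_box_a's own z axis and vertical below 0.1 rad and linear speed of coin_box_a below 0.03 m/s and contact force between coin_box_a and the fingers below 0.1 N and contact force between coin_box_a and tray below 6.7 N) and (x of coin_box_c in the frame of tray between -0.03 and 0.03 m and y of coin_box_c in the frame of tray between -0.14 and 0.14 m and z of coin_box_c in the frame of tray below 0.01 m and angle between coin_box_c's own z axis and vertical below 0.1 rad and linear speed of coin_box_c below 0.03 m/s and contact force between coin_box_c and the fingers below 0.1 N and contact force between coin_box_c and tray below 6.7 N) and height (world z) of coin_box_b above 0.12 m and angle between coin_box_b's own z axis and vertical below 0.25 rad and linear speed of coin_box_b below 0.05 m/s and contact force between coin_box_b and the fingers above 2 N and contact force between coin_box_b and tray below 0.1 N and contact force between coin_box_b and coin_box_a below 0.1 N and contact force between coin_box_b and coin_box_c below 0.1 N and contact force between coin_box_b and detergent below 0.1 N and contact force between coin_box_b and spray_bottle below 0.1 N and contact force between coin_box_b and dryer_sheets below 0.1 N) or ((x of coin_box_a in the frame of tray between -0.03 and 0.03 m and y of coin_box_a in the frame of tray between -0.14 and 0.14 m and z of coin_box_a in the frame of tray below 0.01 m and angle between coin_box_a's own z axis and vertical below 0.1 rad and linear speed of coin_box_a below 0.03 m/s and contact force between coin_box_a and the fingers below 0.1 N and contact force between coin_box_a and tray below 6.7 N) and (x of coin_box_b in the frame of tray between -0.03 and 0.03 m and y of coin_box_b in the frame of tray between -0.14 and 0.14 m and z of coin_box_b in the frame of tray below 0.01 m and angle between coin_box_b's own z axis and vertical below 0.1 rad and linear speed of coin_box_b below 0.03 m/s and contact force between coin_box_b and the fingers below 0.1 N and contact force between coin_box_b and tray below 6.7 N) and height (world z) of coin_box_c above 0.12 m and angle between coin_box_c's own z axis and vertical below 0.25 rad and linear speed of coin_box_c below 0.05 m/s and contact force between coin_box_c and the fingers above 2 N and contact force between coin_box_c and tray below 0.1 N and contact force between coin_box_c and coin_box_a below 0.1 N and contact force between coin_box_c and coin_box_b below 0.1 N and contact force between coin_box_c and detergent below 0.1 N and contact force between coin_box_c and spray_bottle below 0.1 N and contact force between coin_box_c and dryer_sheets below 0.1 N))); the arm keeps its last pose, push and grip.
It fails at once if a coin box is tipped more than about 35 degrees (coins would come out of its slot) (angle between any of coin_box_a, coin_box_b, coin_box_c's own z axis and vertical above 0.6 rad).
It fails at once if a coin box is dropped from more than about 2 cm, or thrown (moving freely, out of the fingers, faster than 0.65 m/s) ((contact force between coin_box_a and the fingers below 0.05 N and linear speed of coin_box_a above 0.65 m/s) or (contact force between coin_box_b and the fingers below 0.05 N and linear speed of coin_box_b above 0.65 m/s) or (contact force between coin_box_c and the fingers below 0.05 N and linear speed of coin_box_c above 0.65 m/s)).
It fails at once if one of the other things on the table is shifted more than 3 cm (distance of any of detergent, spray_bottle, dryer_sheets, measuring_cup, lint_brush, key, calculator from where it was at the start of the episode above 0.03 m).
It fails at once if one of the standing things is tipped over (angle between any of detergent, spray_bottle, dryer_sheets, measuring_cup's own z axis and vertical above 0.5 rad).
It also fails if it takes over 72 s, if anything falls off the work surface, if the arm or the gripper's body presses on something with over 40 N, if the wrist force passes 120 N, or if a joint passes its speed limit or range.

## Robot

A 6-joint arm with a two-finger parallel gripper is mounted at the origin on the work surface. World frame = base frame: x ahead of the robot, y to its left, z up, the work surface at z = 0. Lengths are in m, angles in rad, forces in N, time in s.
With the tool pointing down it reaches from about 0.35 to 0.975 m from the base axis. Payload 7.1 kg.
Tool frame: the origin (TCP) lies midway between the tips of the shut fingers; the grasp point (between the pads) lies 19 mm behind it (ctrl.pinch_z is the distance from the TCP to the grasp point, in m); z points along the fingers, y is the line along which they close (so a half turn about z gives the same grasp; the last joint's range is limited). The gripper opens to 88 mm and grips with 3 to 60 N. Pads are 20 mm wide; open, the fingers measure 115 mm over their backs; the gripper's body (75 mm by 178 mm) begins 61 mm behind the grasp point.
Start: joints at [-1.365, 0.423, 1.63, -0, 1.089, -0.019], TCP at [0.139, -0.609, 0.223] pointing down, gripper open.
Joint ranges: [-3, 3], [-0.9, 2.11], [0.09, 2.58], [-1.31, 4.45], [0.11, 2.69], [-2.54, 2.54]. Speed limits (rad/s): [2.39, 2.39, 3.01, 3.14, 3.14, 3.14].

## Interface

Orientations are given as a unit quaternion [x, y, z, w].
In Python, from rig import ctrl gives the robot as it stands.
- The arm moves only by the tool send_rows, never from a script. Its argument "moves" is text: rows parted by semicolons, each of 7 numbers parted by spaces: the shift along the world's x, y, z in m, then the turn, a rotation vector about the world's x, y, z in degrees, then the finger opening in m, from 0 to 0.0878. In form: tx ty tz wx wy wz claw; .... A call has 1 to 20 rows; each row is the pose to reach, as a shift and turn from the pose commanded when the call began; what a row does not reach only later rows make up. A row lasts 1/10 s, in which the tool goes at most 50 mm and 8.59 degrees, less where a joint would pass 70% of its speed; a pose out of reach is approached as far as the arm can. A call with a gripper value outside its range is refused whole. The fingers move at their own pace and stop on an object; the grip force is fixed at half the most. Time passes only in rows, so rows that repeat a pose let the fingers close. It gives the time, the measured TCP pose, the force, the opening and the grip force at its end, in the units of the state.
- ctrl.sense(): the state, without advancing time (a new reading comes with each control period).
- ctrl.grab_frame(name): name is "scene" or "top" or "wrist"; returns a dict with "frame" (480x640x3 uint8, blue, green, red), "z_map" (480x640 float32, m along the optical axis (not along the pixel's ray), 0 where there is no reading), "intrinsics" (3x3 intrinsics, pixels), "k1" (the pictures are not rectified: a ray, as slopes to the right and down, at radius r is drawn at 1 + k1 r^2 times it, then the intrinsics apply), "world_from_camera" (4x4, takes a point from camera to world coordinates); the wrist camera has in their place "tool_from_camera" (4x4, takes a point from camera to tool coordinates, whose origin is the TCP and whose axes are the flange's). Camera axes: x right, y down, z forward; pixel columns grow to the right and rows downward; lengths in m; the calibration is good to about 2 mm. A picture is of the moment at which its call begins: read the wrist's pose just before it.
- ctrl.hand_in(): hands the job in; it is judged then, once.
Trained networks look in the newest picture that a camera, given by its name, has taken for a name from the list of things; names that differ only in an ending like _2 or _b are one class to them, and where a whole thing is asked for, a point or a joint stands for the part that bears it (a point fixed in the world has none). Each returns a list of dicts, best first, with "conf" (0 to 1); they miss things now and then, are a little off and sometimes report something else, mostly with a low value. They report only what shows in the picture. A call takes as long as a camera call.
- ctrl.cut_out(camera, label): "pixels" (480x640 bool, what is visible of it) and "uv" ([column, row] in pixels, amid what is visible of it).
The state is a dict: "time_s": time; "joint_positions": joint angles; "qvel": joint speeds; "tau": joint torques, N m; "tcp_pos": TCP position; "eef_rot": TCP orientation; "contact_force": force on the tool from outside, world axes, zero at the start; "ft_torque": the same for the moment, N m; "finger_gap": finger opening in m; "grip_force": force on a finger pad.
Only numpy, scipy, OpenCV 4.12 (cv2) and the standard library are available. Lean on these libraries where they do the work, as an engineer would, in place of code of your own. Each camera call takes 0.05 s, during which the arm holds its last target. There are 200 camera calls.

## Working session

There is one attempt and no reset: what is moved stays moved. The work goes in short steps, Python scripts to look and compute and a tool call to move; the robot and the scene stay as the last step left them, time stands still between calls to the robot, and variables do not carry over. Pictures are saved under pics/ and viewed, at most 10 in all, crops included, and the job is handed in when it is done.

Besides the shell and the picture viewer there is one more tool, called after "Call:" as name(argument=value, ...) on one line, values as JSON. send_rows: Moves the arm, as the interface text tells. Its arguments: {"type":"object","properties":{"moves":{"type":"string"}},"required":["moves"]}

```bash
mkdir -p pics; cat > h.py <<'E'
from rig import ctrl
import numpy as np, cv2
def cloud(g,T=None):
    K=np.array(g["intrinsics"]);k1=g["k1"]
    v,u=np.mgrid[0:480,0:640]
    p=np.stack([u.ravel(),v.ravel()],1).astype(np.float64)[:,None]
    n=cv2.undistortPoints(p,K,np.array([k1,0,0,0,0.]))[:,0]
    z=g["z_map"].ravel().astype(float)
    P=np.c_[n*z[:,None],z,np.ones_like(z)]
    T=np.array(g["world_from_camera"]) if T is None else T
    W=(P@T.T)[:,:3]; W[z==0]=np.nan
    return W.reshape(480,640,3)
E
python3 - <<'E'
from h import *
for c in ["top","scene"]:
    g=ctrl.grab_frame(c); W=cloud(g); cv2.imwrite(f"pics/{c}0.png",g["frame"]); np.save(c+"0.npy",W)
    for l in ["coin_box_a","tray","detergent","spray_bottle","dryer_sheets","measuring_cup","lint_brush","key","calculator"]:
        for d in ctrl.cut_out(c,l):
            if d["conf"]<0.3: continue
            m=d["pixels"]; w=W[m]; w=w[np.isfinite(w[:,0])]
            zt=np.percentile(w[:,2],95); t=w[w[:,2]>zt-.008]
            r=cv2.minAreaRect((t[:,:2]*1000).astype(np.float32))
            print(c,l,round(d["conf"],2),np.round(d["uv"]),m.sum(),"ztop",round(zt,3),"med",np.round(np.median(t,0),3),"rect",np.round(r[0]),np.round(r[1]),round(r[2],1))
s=ctrl.sense();print(s["time_s"],s["tcp_pos"],s["eef_rot"],s["contact_force"],s["finger_gap"])
E
```

```text
top coin_box_a 0.55 [208. 286.] 2220 ztop 0.071 med [0.495 0.203 0.069] rect [497. 203.] [96. 64.] 15.8
top coin_box_a 0.55 [298. 293.] 1794 ztop 0.072 med [0.477 0.037 0.069] rect [478.  37.] [64. 95.] 88.5
top tray 0.73 [474. 252.] 12011 ztop 0.021 med [ 0.551 -0.309  0.02 ] rect [ 551. -292.] [319. 139.] 89.7
top tray 0.62 [205. 283.] 2183 ztop 0.071 med [0.495 0.204 0.069] rect [497. 203.] [96. 64.] 15.8
top detergent 0.95 [343. 119.] 3204 ztop 0.229 med [ 0.778 -0.048  0.229] rect [780. -49.] [36. 37.] 87.9
top spray_bottle 0.63 [172. 137.] 2679 ztop 0.193 med [0.745 0.267 0.191] rect [746. 271.] [25. 85.] 11.1
top dryer_sheets 0.64 [262. 142.] 3684 ztop 0.126 med [0.759 0.111 0.124] rect [760. 110.] [ 61. 115.] 26.7
top measuring_cup 0.77 [240. 350.] 1067 ztop 0.049 med [0.38  0.149 0.048] rect [381. 145.] [62. 62.] 68.7
top lint_brush 0.73 [162. 383.] 2684 ztop 0.019 med [0.326 0.289 0.017] rect [353. 290.] [ 53. 203.] 83.1
top key 0.65 [407. 355.] 479 ztop 0.016 med [ 0.362 -0.152  0.013] rect [ 364. -150.] [61. 57.] 51.9
top calculator 0.85 [443. 155.] 3007 ztop 0.019 med [ 
[... 813 characters left out ...]
dryer_sheets 0.58 [373. 294.] 6246 ztop 0.127 med [0.765 0.109 0.125] rect [761. 110.] [ 62. 117.] 26.8
scene measuring_cup 0.63 [362. 183.] 856 ztop 0.051 med [0.375 0.145 0.048] rect [380. 145.] [62. 67.] 81.7
scene lint_brush 0.78 [428. 175.] 896 ztop 0.022 med [0.34  0.288 0.019] rect [354. 289.] [ 50. 204.] 82.4
scene key 0.68 [225. 189.] 279 ztop 0.018 med [ 0.364 -0.152  0.014] rect [ 369. -159.] [55. 60.] 75.1
scene calculator 0.96 [155. 326.] 3421 ztop 0.021 med [ 0.764 -0.244  0.018] rect [ 756. -245.] [ 86. 141.] 83.0
1.0 [ 0.13936182 -0.60924584  0.22268933] [ 9.93688752e-01  1.12172479e-01  2.44695160e-06 -2.08511201e-07] [ 0.04646984  0.62674482 -0.28550793] 0.08805235868216191
```

View pics/top0.png

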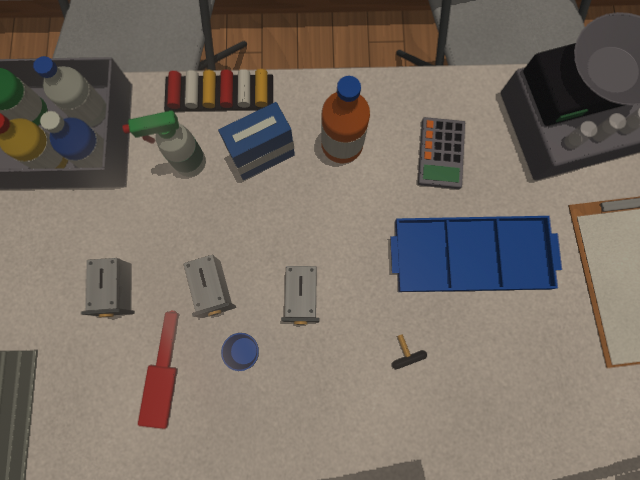

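View pics/scene0.png

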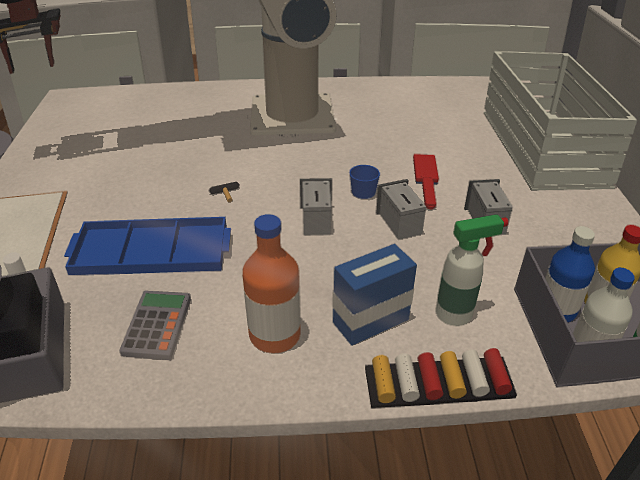

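The three boxes are at (104,287), (206,286) and (300,294) in the top view, and the tray is at (474,252). Next I refine their poses.

```bash
cat >> h.py <<'E'
from scipy.optimize import minimize
def fitbox(W,c,zlo=.062,zhi=.082,r=.08):
    P=W.reshape(-1,3);P=P[np.isfinite(P[:,0])]
    P=P[(P[:,2]>zlo)&(P[:,2]<zhi)&(np.hypot(P[:,0]-c[0],P[:,1]-c[1])<r)][:,:2]
    I=np.unique(np.floor(P/.002).astype(int),axis=0)*.002+.001
    # T template: score by signed distance to soft union, points vs area
    gx,gy=np.meshgrid(np.arange(-.09,.09,.002)+c[0],np.arange(-.09,.09,.002)+c[1])
    M=np.zeros(gx.shape,np.uint8)
    ij=np.round((I-[gx[0,0],gy[0,0]])/.002).astype(int)
    ok=((ij>=0)&(ij<90)).all(1);ij=ij[ok];M[ij[:,1],ij[:,0]]=1
    M=cv2.morphologyEx(M,cv2.MORPH_CLOSE,np.ones((3,3),np.uint8))
    def cost(p):
        ct,st=np.cos(p[2]),np.sin(p[2]);dx,dy=gx-p[0],gy-p[1]
        x=ct*dx+st*dy;y=-st*dx+ct*dy
        d=np.minimum(np.maximum(abs(x)-.045,abs(y)-.027),np.maximum(abs(x+.048)-.003,abs(y)-.033))
        return np.mean((1/(1+np.exp(np.clip(d/.001,-50,50)))-M)**2)
    b=min((minimize(cost,[c[0],c[1],t],method="Nelder-Mead",options=dict(initial_simplex=[[c[0],c[1],t],[c[0]+.01,c[1],t],[c[0],c[1]+.01,t],[c[0],c[1],t+.15]])) for t in(-.25,0,.25)),key=lambda r:r.fun)
    return np.r_[b.x[:2],np.degrees(b.x[2])],b.fun*90*90/np.sum(M)
E
python3 - <<'E'
from h import *
for c in ["top","scene"]:
    W=np.load(c+"0.npy")
    for p in [(.497,.203),(.478,.037),(.49,.39)]: 
        x,e=fitbox(W,p);print(c,np.round(x,4),round(e,3))
    P=W.reshape(-1,3);P=P[np.isfinite(P[:,0])];P=P[(P[:,2]>.014)&(P[:,2]<.03)&(abs(P[:,0]-.55)<.12)&(abs(P[:,1]+.29)<.2)]
    Q=np.unique(np.floor(P[:,:2]/.002),axis=0).astype(np.float32)*2
    Q=Q
    r=cv2.minAreaRect(Q);print(r)
    for y in [-.44,-.40,-.35,-.3,-.25,-.2,-.16]:
        q=Q[abs(Q[:,1]/1000-y)<.003];print(y,q[:,0].min(),q[:,0].max(),end='; ')
    for x in [.50,.52,.58,.6]:
        q=np.sort(Q[abs(Q[:,0]/1000-x)<.003][:,1]);print(x,np.unique(q))
E
```

```text
top [ 0.4999  0.2047 15.6989] 0.031
top [ 0.4801  0.0365 -1.2977] 0.028
top [0.5024 0.3825 2.4196] 0.043
((550.0, -293.0), (318.0, 140.0), 90.0)
-0.44 486.0 614.0; -0.4 480.0 618.0; -0.35 480.0 618.0; -0.3 480.0 618.0; -0.25 480.0 620.0; -0.2 482.0 618.0; -0.16 482.0 620.0; 0.5 [-438. -436. -434. -432. -340. -338. -336. -246. -244. -242. -150. -148.
 -146.]
0.52 [-450. -448. -446. -444. -442. -440. -438. -436. -434. -432. -342. -340.
 -338. -336. -246. -244. -242. -150. -148. -146. -144. -142. -140. -138.
 -136. -134.]
0.58 [-448. -446. -444. -442. -440. -438. -436. -434. -340. -338. -336. -246.
 -244. -242. -152. -150. -148. -146. -144. -142. -140. -138. -136. -134.]
0.6 [-438. -436. -434. -432. -340. -338. -336. -246. -244. -242. -150. -148.]
scene [ 0.5003  0.2045 16.0126] 0.053
scene [ 0.4816  0.0369 -2.5484] 0.058
scene [0.5023 0.3829 2.5923] 0.074
((547.0, -292.0), (316.0, 150.0), 90.0)
-0.44 496.0 614.0; -0.4 480.0 620.0; -0.35 476.0 620.0; -0.3 476.0 620.0; -0.25 478.0 618.0; -0.2 478.0 620.0; -0.16 478.0 622.0; 0.5 [-434. -432. -342. -340. -338. -246. -244. -242. -150. -148.]
0.52 [-448. -446. -444. -442. -440. -438. -436. -434. -432. -342. -340. -338.
 -336. -246. -244. -242. -150. -148. -146. -144. -142. -140. -138. -136.
 -134.]
0.58 [-450. -448. -446. -444. -442. -438. -436. -434. -432. -342. -340. -338.
 -336. -246. -244. -242. -150. -148. -146. -144. -142. -140. -138. -136.
 -134.]
0.6 [-438. -436. -434. -432. -342. -340. -338. -246. -244. -242. -150. -148.]
```

Call:
send_rows(moves="0.12 0.2 0 0 0 -8 0.0878;0.12 0.2 0 0 0 -8 0.0878;0.12 0.2 0 0 0 -8 0.0878;0.12 0.2 0 0 0 -8 0.0878;0.341 0.646 -0.08 0 0 -15 0.0878;0.341 0.646 -0.08 0 0 -15 0.0878;0.341 0.646 -0.08 0 0 -15 0.0878;0.341 0.646 -0.08 0 0 -15 0.0878;0.341 0.646 -0.08 0 0 -15 0.0878;0.341 0.646 -0.08 0 0 -15 0.0878;0.341 0.646 -0.08 0 0 -15 0.0878;0.341 0.646 -0.08 0 0 -15 0.0878;0.341 0.646 -0.08 0 0 -15 0.0878;0.341 0.646 -0.08 0 0 -15 0.0878;0.341 0.646 -0.08 0 0 -15 0.0878;0.341 0.646 -0.08 0 0 -15 0.0878;0.341 0.646 -0.08 0 0 -15 0.0878;0.341 0.646 -0.08 0 0 -15 0.0878")

```text
time_s: 2.8
tcp_pos: [0.4797, 0.036, 0.1427]
eef_rot: [1.0, -0.019, -0.0, 0.0]
contact_force: [-0.2, 0.1, -0.9]
finger_gap: 0.0876
grip_force: 0.0
```

Call:
send_rows(moves="0 0 -0.04 0 0 0 0.0878;0 0 -0.07 0 0 0 0.0878;0 0 -0.095 0 0 0 0.0878;0 0 -0.112 0 0 0 0.0878;0 0 -0.112 0 0 0 0.0878;0 0 -0.112 0 0 0 0.04;0 0 -0.112 0 0 0 0.04;0 0 -0.112 0 0 0 0.04;0 0 -0.112 0 0 0 0.04;0 0 -0.112 0 0 0 0.04;0 0 -0.112 0 0 0 0.04;0 0 -0.112 0 0 0 0.04")

```text
time_s: 4.0
tcp_pos: [0.4808, 0.0368, 0.0314]
eef_rot: [1.0, -0.018, 0.001, -0.0]
contact_force: [-1.8, -0.5, 7.0]
finger_gap: 0.0538
grip_force: 30.0
```

Call:
send_rows(moves="0 0 0.005 0 0 0 0.04;0 0 0.015 0 0 0 0.04;0 0 0.03 0 0 0 0.04;0 0 0.04 0 0 0 0.04;0 0 0.04 0 0 0 0.04;0 0 0.04 0 0 0 0.04;0 0 0.04 0 0 0 0.04;0 0 0.04 0 0 0 0.04;0 0 0.04 0 0 0 0.04")

```text
time_s: 4.9
tcp_pos: [0.48, 0.0367, 0.0702]
eef_rot: [1.0, -0.018, -0.001, 0.0]
contact_force: [0.3, 0.4, -4.6]
finger_gap: 0.0538
grip_force: 30.0
```

```bash
python3 - <<'E'
from h import *
f=[]
for i in range(5):
    s=ctrl.sense(); f.append(s["contact_force"]); ctrl.grab_frame("wrist")
print(np.round(f,2),s["finger_gap"],s["grip_force"],s["time_s"])
E
```

```text
[[ 0.33  0.43 -4.59]
 [-0.14 -0.42 -5.15]
 [ 0.62  0.18 -3.76]
 [-0.88 -0.8  -4.24]
 [-0.65 -0.08 -5.08]] 0.0538172416777979 29.991003535687923 5.1
```

Call:
send_rows(moves="0.01 -0.02 0.02 0 0 0.5 0.04;0.02 -0.05 0.03 0 0 1 0.04;0.03 -0.085 0.03 0 0 1.5 0.04;0.04 -0.12 0.03 0 0 2 0.04;0.05 -0.155 0.03 0 0 2.5 0.04;0.06 -0.19 0.03 0 0 2.5 0.04;0.068 -0.215 0.03 0 0 2.5 0.04;0.0706 -0.228 0.025 0 0 2.5 0.04;0.0706 -0.232 0.01 0 0 2.5 0.04;0.0706 -0.232 -0.01 0 0 2.5 0.04;0.0706 -0.232 -0.025 0 0 2.5 0.04;0.0706 -0.232 -0.031 0 0 2.5 0.04;0.0706 -0.232 -0.034 0 0 2.5 0.04;0.0706 -0.232 -0.036 0 0 2.5 0.04;0.0706 -0.232 -0.036 0 0 2.5 0.04;0.0706 -0.232 -0.036 0 0 2.5 0.04")

```text
time_s: 6.75
tcp_pos: [0.5515, -0.195, 0.0354]
eef_rot: [1.0, 0.003, 0.001, 0.0]
contact_force: [-0.3, 1.3, -0.4]
finger_gap: 0.0542
grip_force: 30.0
```

```bash
python3 - <<'E'
from h import *
s=ctrl.sense();print(s["tcp_pos"],s["contact_force"])
g=ctrl.grab_frame("top");W=cloud(g);cv2.imwrite("pics/t1.png",g["frame"][180:330,360:600].repeat(3,0).repeat(3,1))
np.save("top1.npy",W)
print(fitbox(W,(.551,-.195),.066,.086))
E
```

```text
[ 0.55149563 -0.19503001  0.03536601] [-0.28384742  1.28069195 -0.40565541]
(array([ 4.13798354e-01, -4.12551440e-02, -7.27514929e+01]), np.float64(1.0))
```

Call:
send_rows(moves="0 0 0 0 0 0 0.06;0 0 0 0 0 0 0.075;0 0 0 0 0 0 0.0878;0 0 0 0 0 0 0.0878;0 0 0 0 0 0 0.0878;0 0 0.04 0 0 0 0.0878;0 0 0.08 0 0 0 0.0878;-0.02 0.05 0.1 0 0 5 0.0878;-0.051 0.4 0.1 0 0 15.4 0.0878;-0.051 0.4 0.1 0 0 15.4 0.0878;-0.051 0.4 0.1 0 0 15.4 0.0878;-0.051 0.4 0.1 0 0 15.4 0.0878;-0.051 0.4 0.1 0 0 15.4 0.0878;-0.051 0.4 0.1 0 0 15.4 0.0878;-0.051 0.4 0.1 0 0 15.4 0.0878;-0.051 0.4 0.1 0 0 15.4 0.0878;-0.051 0.4 0.1 0 0 15.4 0.0878;-0.051 0.4 0.1 0 0 15.4 0.0878")

```text
time_s: 8.6
tcp_pos: [0.4997, 0.2038, 0.1345]
eef_rot: [0.991, 0.137, -0.0, 0.0]
contact_force: [-0.1, 0.1, -0.3]
finger_gap: 0.0877
grip_force: 0.0
```

```bash
python3 - <<'E'
from h import *
s=ctrl.sense();print(s["tcp_pos"],s["eef_rot"],s["contact_force"],s["finger_gap"])
for c in ["scene","top"]:
    W=cloud(ctrl.grab_frame(c))
    for p in [(.551,-.195)]: print(c,fitbox(W,p,.066,.086))
    if c=="scene":print(fitbox(W,(.5,.2046)))
E
```

```text
[0.49974791 0.20383993 0.13447028] [ 9.90533937e-01  1.37267528e-01 -3.11036186e-04  2.19878375e-04] [-0.11275368  0.07275436 -0.26275754] 0.0876598761192393
scene (array([ 0.55244183, -0.19525968,  0.24537166]), np.float64(0.046016109725582004))
(array([ 0.49907605,  0.20405078, 16.16870761]), np.float64(0.055542698940671605))
top (array([ 0.55116916, -0.19524267,  0.3026263 ]), np.float64(0.02843234569203845))
```

Call:
send_rows(moves="0 0 -0.04 0 0 0 0.0878;0 0 -0.07 0 0 0 0.0878;0 0 -0.09 0 0 0 0.0878;0 0 -0.104 0 0 0 0.0878;0 0 -0.104 0 0 0 0.0878;0 0 -0.104 0 0 0 0.04;0 0 -0.104 0 0 0 0.04;0 0 -0.104 0 0 0 0.04;0 0 -0.104 0 0 0 0.04;0 0 -0.104 0 0 0 0.04;0 0 -0.104 0 0 0 0.04;0 0 -0.104 0 0 0 0.04")

```text
time_s: 9.9
tcp_pos: [0.5004, 0.2054, 0.0315]
eef_rot: [0.991, 0.137, 0.001, -0.0]
contact_force: [-1.7, 3.2, 6.7]
finger_gap: 0.0542
grip_force: 30.0
```

Call:
send_rows(moves="0 0 0.005 0 0 0 0.04;0 0 0.015 0 0 0 0.04;0 0 0.03 0 0 0 0.04;0 0 0.04 0 0 0 0.04;0 0 0.04 0 0 0 0.04;0 0 0.04 0 0 0 0.04;0 0 0.04 0 0 0 0.04;0 0 0.04 0 0 0 0.04;0 0 0.04 0 0 0 0.04")

```text
time_s: 10.8
tcp_pos: [0.4996, 0.2046, 0.0702]
eef_rot: [0.991, 0.137, -0.0, 0.0]
contact_force: [-0.7, -0.3, -8.9]
finger_gap: 0.0537
grip_force: 30.0
```

```bash
python3 - <<'E'
from h import *
f=[]
for i in range(5):
    s=ctrl.sense(); f.append(s["contact_force"]); ctrl.grab_frame("wrist")
print(np.round(f,2),s["finger_gap"],s["grip_force"],s["time_s"],s["tcp_pos"],s["eef_rot"])
E
```

```text
[[-0.74 -0.33 -8.87]
 [ 0.04  0.31 -7.94]
 [ 0.25  0.12 -8.44]
 [-0.45 -0.56 -8.11]
 [ 0.18 -0.64 -8.14]] 0.05362771574976789 29.99678548425436 11.0 [0.49985956 0.20470064 0.07047621] [ 9.90532134e-01  1.37280957e-01 -1.67535218e-04  4.36077609e-05]
```

Call:
send_rows(moves="0 0 -0.015 0 0 0 0.04;0 0 -0.028 0 0 0 0.04;0 0 -0.035 0 0 0 0.04;0 0 -0.038 0 0 0 0.04;0 0 -0.04 0 0 0 0.04;0 0 -0.04 0 0 0 0.04;0 0 -0.04 0 0 0 0.04;0 0 -0.04 0 0 0 0.06;0 0 -0.04 0 0 0 0.075;0 0 -0.04 0 0 0 0.0878;0 0 -0.04 0 0 0 0.0878;0 0 -0.04 0 0 0 0.0878")

```text
time_s: 12.25
tcp_pos: [0.5002, 0.2048, 0.0307]
eef_rot: [0.991, 0.137, 0.0, -0.0]
contact_force: [0.9, -0.2, -0.1]
finger_gap: 0.0869
grip_force: 0.0
```

Call:
send_rows(moves="0 0 0.04 0 0 0 0.0878;0 0 0.08 0 0 0 0.0878;0 0 0.1 0 0 0 0.0878;0.0025 0.178 0.1 0 0 -13.3 0.0878;0.0025 0.178 0.1 0 0 -13.3 0.0878;0.0025 0.178 0.1 0 0 -13.3 0.0878;0.0025 0.178 0.1 0 0 -13.3 0.0878;0.0025 0.178 0.1 0 0 -13.3 0.0878;0.0025 0.178 0.1 0 0 -13.3 0.0878;0.0025 0.178 0.06 0 0 -13.3 0.0878;0.0025 0.178 0.03 0 0 -13.3 0.0878;0.0025 0.178 0.012 0 0 -13.3 0.0878;0.0025 0.178 0 0 0 -13.3 0.0878;0.0025 0.178 0 0 0 -13.3 0.0878")

```text
time_s: 13.65
tcp_pos: [0.5017, 0.3809, 0.0292]
eef_rot: [1.0, 0.021, -0.001, 0.001]
contact_force: [-0.0, 0.5, 0.3]
finger_gap: 0.0879
grip_force: 0.0
```

Call:
send_rows(moves="0 0 0 0 0 0 0.04;0 0 0 0 0 0 0.04;0 0 0 0 0 0 0.04;0 0 0 0 0 0 0.04;0 0 0 0 0 0 0.04;0 0 0 0 0 0 0.04;0 0 0 0 0 0 0.04;0 0 0.005 0 0 0 0.04;0 0 0.015 0 0 0 0.04;0 0 0.03 0 0 0 0.04;0 0 0.04 0 0 0 0.04;0 0 0.04 0 0 0 0.04;0 0 0.04 0 0 0 0.04;0 0 0.04 0 0 0 0.04;0 0 0.04 0 0 0 0.04;0 0 0.04 0 0 0 0.04")

```text
time_s: 15.25
tcp_pos: [0.5022, 0.3826, 0.0702]
eef_rot: [1.0, 0.022, -0.0, 0.0]
contact_force: [-0.0, -0.8, -5.4]
finger_gap: 0.054
grip_force: 30.0
```

```bash
python3 - <<'E'
from h import *
f=[]
for i in range(5):
    s=ctrl.sense(); f.append(s["contact_force"]); g=ctrl.grab_frame(["wrist","top","scene"][i%3])
    if i==1: print(fitbox(cloud(g),(.5,.2046)))
    if i==2: print(fitbox(cloud(g),(.5,.2046)))
print(np.round(f,2),s["finger_gap"],s["grip_force"],s["time_s"],s["tcp_pos"],s["eef_rot"])
E
```

```text
(array([ 0.49770547,  0.20225045, 15.89819986]), np.float64(0.03353789768187571))
(array([ 0.49842041,  0.20188527, 15.71610383]), np.float64(0.06427955821101818))
[[-0.03 -0.8  -5.44]
 [-0.37  0.53 -4.79]
 [ 0.14  0.78 -5.54]
 [-0.53  0.08 -3.77]
 [ 0.56 -0.31 -3.52]] 0.05389401002629024 29.996528886258602 15.45 [0.50237367 0.38270717 0.07045845] [ 9.99765514e-01  2.16539796e-02 -1.27425876e-04  7.67911862e-05]
```

Call:
send_rows(moves="0 -0.015 0.02 0 0 0 0.04;0 -0.04 0.045 0 0 0 0.04;0.002 -0.075 0.065 0 0 0 0.04;0.005 -0.115 0.07 0 0 0 0.04;0.008 -0.155 0.07 0 0 -0.5 0.04;0.011 -0.195 0.07 0 0 -0.5 0.04;0.014 -0.235 0.07 0 0 -1 0.04;0.017 -0.275 0.07 0 0 -1 0.04;0.02 -0.315 0.07 0 0 -1 0.04;0.023 -0.355 0.07 0 0 -1 0.04;0.026 -0.395 0.07 0 0 -1 0.04;0.029 -0.435 0.07 0 0 -1.5 0.04;0.032 -0.475 0.07 0 0 -1.5 0.04;0.035 -0.515 0.07 0 0 -1.5 0.04;0.038 -0.555 0.07 0 0 -2 0.04;0.041 -0.595 0.07 0 0 -2 0.04;0.044 -0.635 0.07 0 0 -2 0.04;0.047 -0.675 0.07 0 0 -2 0.04;0.0487 -0.71 0.07 0 0 -2 0.04;0.0487 -0.735 0.07 0 0 -2 0.04")

```text
time_s: 17.5
tcp_pos: [0.5511, -0.3548, 0.1407]
eef_rot: [1.0, 0.004, 0.0, 0.0]
contact_force: [0.3, 0.7, -5.0]
finger_gap: 0.054
grip_force: 30.0
```

Call:
send_rows(moves="0 -0.02 0 0 0 0 0.04;0 -0.031 -0.005 0 0 0 0.04;0 -0.0337 -0.02 0 0 0 0.04;0 -0.0337 -0.045 0 0 0 0.04;0 -0.0337 -0.07 0 0 0 0.04;0 -0.0337 -0.088 0 0 0 0.04;0 -0.0337 -0.098 0 0 0 0.04;0 -0.0337 -0.102 0 0 0 0.04;0 -0.0337 -0.104 0 0 0 0.04;0 -0.0337 -0.106 0 0 0 0.04;0 -0.0337 -0.106 0 0 0 0.04;0 -0.0337 -0.106 0 0 0 0.04")

```text
time_s: 18.7
tcp_pos: [0.5517, -0.3864, 0.0356]
eef_rot: [1.0, 0.004, 0.001, 0.0]
contact_force: [0.3, -0.0, -0.8]
finger_gap: 0.0541
grip_force: 30.0
```

Call:
send_rows(moves="0 0 0 0 0 0 0.06;0 0 0 0 0 0 0.075;0 0 0 0 0 0 0.0878;0 0 0 0 0 0 0.0878;0 0 0 0 0 0 0.0878;0 0 0.04 0 0 0 0.0878;0 0 0.08 0 0 0 0.0878;-0.02 0.05 0.1 0 0 5 0.0878;-0.052 0.589 0.1 0 0 15.4 0.0878;-0.052 0.589 0.1 0 0 15.4 0.0878;-0.052 0.589 0.1 0 0 15.4 0.0878;-0.052 0.589 0.1 0 0 15.4 0.0878;-0.052 0.589 0.1 0 0 15.4 0.0878;-0.052 0.589 0.1 0 0 15.4 0.0878;-0.052 0.589 0.1 0 0 15.4 0.0878;-0.052 0.589 0.1 0 0 15.4 0.0878;-0.052 0.589 0.1 0 0 15.4 0.0878;-0.052 0.589 0.1 0 0 15.4 0.0878;-0.052 0.589 0.1 0 0 15.4 0.0878;-0.052 0.589 0.1 0 0 15.4 0.0878")

```text
time_s: 20.7
tcp_pos: [0.4991, 0.2079, 0.1351]
eef_rot: [0.99, 0.141, 0.001, -0.001]
contact_force: [-0.1, 0.0, -0.4]
finger_gap: 0.0877
grip_force: 0.0
```

```bash
python3 - <<'E'
from h import *
for i in range(2): ctrl.grab_frame("wrist")
s=ctrl.sense();print(s["tcp_pos"],s["eef_rot"],s["contact_force"],s["finger_gap"])
W=cloud(ctrl.grab_frame("top"))
for p in [(.551,-.195),(.551,-.386)]: print(fitbox(W,p,.066,.086))
W=cloud(ctrl.grab_frame("scene")); print(fitbox(W,(.498,.202)))
E
```

```text
[0.49882452 0.20381658 0.13465691] [ 9.90221257e-01  1.39505725e-01 -1.39287002e-05  1.19613212e-04] [ 1.17682107 -0.98075561 -0.91807353] 0.08780674892855064
(array([ 0.55118498, -0.19508743,  0.15925102]), np.float64(0.02702290559420283))
(array([ 0.55045467, -0.38814214,  0.62081988]), np.float64(0.03393834527479535))
(array([ 0.49851335,  0.20142539, 15.89624866]), np.float64(0.07105872865748696))
```

Both light boxes stand well in their bays. Next I grasp the heavy one.

Call:
send_rows(moves="0 -0.002 -0.04 0 0 0 0.0878;0 -0.002 -0.07 0 0 0 0.0878;0 -0.002 -0.09 0 0 0 0.0878;0 -0.002 -0.104 0 0 0 0.0878;0 -0.002 -0.104 0 0 0 0.0878;0 -0.002 -0.104 0 0 0 0.04;0 -0.002 -0.104 0 0 0 0.04;0 -0.002 -0.104 0 0 0 0.04;0 -0.002 -0.104 0 0 0 0.04;0 -0.002 -0.104 0 0 0 0.04;0 -0.002 -0.104 0 0 0 0.04;0 -0.002 -0.104 0 0 0 0.04")

```text
time_s: 22.1
tcp_pos: [0.4996, 0.202, 0.0315]
eef_rot: [0.99, 0.138, 0.001, -0.001]
contact_force: [-2.1, 4.7, 6.3]
finger_gap: 0.0541
grip_force: 30.0
```

Call:
send_rows(moves="0 0 0.005 0 0 0 0.04;0 0 0.02 0 0 0 0.04;0 0 0.045 0 0 0 0.04;0 0 0.075 0 0 0 0.04;0 0 0.105 0 0 0 0.04;0 0 0.135 0 0 0 0.04;0 0 0.165 0 0 0 0.04;0 0 0.185 0 0 0 0.04;0 0 0.196 0 0 0 0.04;0 0 0.2 0 0 0 0.04;0 0 0.2 0 0 0 0.04;0 0 0.2 0 0 0 0.04;0 0 0.2 0 0 0 0.04;0 0 0.2 0 0 0 0.04;0 0 0.2 0 0 0 0.04;0 0 0.2 0 0 0 0.04;0 0 0.2 0 0 0 0.04;0 0 0.2 0 0 0 0.04;0 0 0.2 0 0 0 0.04;0 0 0.2 0 0 0 0.04")

```text
time_s: 24.1
tcp_pos: [0.4992, 0.201, 0.2307]
eef_rot: [0.99, 0.138, 0.0, -0.0]
contact_force: [0.5, -0.0, -7.8]
finger_gap: 0.0538
grip_force: 30.0
```

```bash
python3 - <<'E'
from h import *
for i in range(3): print(np.round(ctrl.sense()["contact_force"],2)); g=ctrl.grab_frame("scene")
cv2.imwrite("pics/end.png",g["frame"])
s=ctrl.sense();print(s["tcp_pos"],s["finger_gap"],s["grip_force"],np.abs(s["qvel"]).max())
W=cloud(ctrl.grab_frame("top"))
for p in [(.551,-.195),(.551,-.386)]: print(fitbox(W,p,.066,.086))
E
```

```text
[ 0.53 -0.03 -7.83]
[-0.12  0.69 -7.91]
[ 0.3   0.12 -7.46]
[0.49916648 0.2010557  0.23071129] 0.05372867088484263 29.99349106103182 0.003499631742680284
(array([ 0.5511379 , -0.19518514,  0.38259586]), np.float64(0.026896409035536886))
(array([ 0.55043592, -0.38835904,  0.46744323]), np.float64(0.037621022397130985))
```

View pics/end.png

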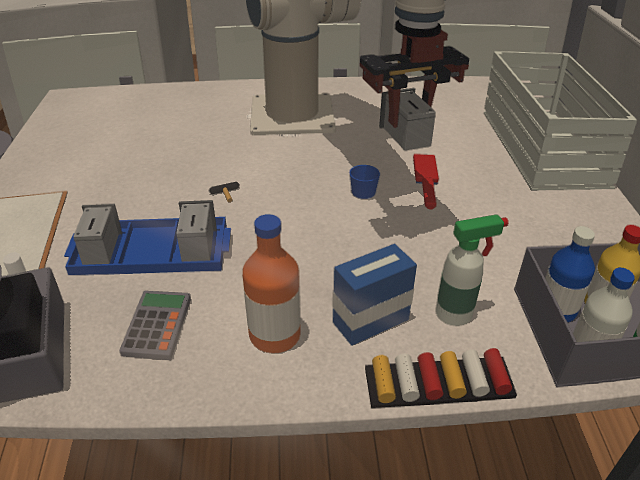

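The picture shows the light boxes upright in the outer bays at (97,235) and (196,232), and the heavy box held upright at (408,122). The other things are where they were.

```bash
python3 -c "
from rig import ctrl
print(ctrl.hand_in())"
```

```text
the job is handed in; nothing more can be done
None
```

The two lighter boxes (about 4.6 N each) stand upright in the tray's two outer bays, and the heaviest (about 8 N) is held up still and upright about 20 cm above the table; the job is handed in, but the hand-in gave no verdict.

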